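# Lock the rack loader's tray with its transport pin

### The arm

A 7-joint arm with a two-finger parallel gripper is mounted at the origin on the work surface. World frame = base frame: x ahead of the robot, y to its left, z up, the work surface at z = 0. Lengths are in m, angles in rad, forces in N, time in s.
With the tool pointing down it reaches from about 0.4 to 0.85 m from the base axis. Payload 10.4 kg.
Tool frame: the origin (TCP) lies between the finger pads; the fingertips stand 25 mm ahead of it and the grasp point (between the pads) lies 6 mm ahead of it; x points along the fingers, y is the direction in which the jaws open and shut, and the axes are right-handed (so a half turn about x gives the same grasp; the last joint's range is limited). The gripper opens to 87 mm and grips with 3 to 60 N. Pads are 19 mm wide; open, the fingers measure 117 mm over their backs; the gripper's body (75 mm by 190 mm) begins 51 mm behind the grasp point.
Start: joints at [-1.252, 0.332, -0.065, 1.46, 0.022, 1.35, -0.088], TCP at [0.209, 0.589, 0.248] pointing down, gripper open.
Joint ranges: [-2.6, 2.6], [-0.5, 2.12], [-1.47, 1.34], [0.16, 2.42], [-1.27, 4.41], [0.06, 2.06], [-2.6, 2.6]. Speed limits (rad/s): [2.22, 2.22, 2.79, 2.79, 3.14, 3.14, 3.14].

### API

Orientations are given as a unit quaternion [x, y, z, w].
In Python, from bench import r gives the robot as it stands.
- The arm moves only by the shell command python3 -m pendant 'ROWS' [FORCE]. ROWS is JSON, a list of rows, each an object with "translation": the shift along the world's x, y, z in cm, a list of three; "angular": the turn, a rotation vector about the world's x, y, z in degrees, a list of three; "hand": the opening, from -1 (shut) to 1 (fully open). In form: [{"translation": [dx, dy, dz], "angular": [wx, wy, wz], "hand": hand}, ...]. A call has 1 to 20 rows; each row shifts and turns the commanded pose from where the row before left it; what a row does not reach is not made up. A row lasts 1/10 s, in which the tool goes at most 50 mm and 8.59 degrees, less where a joint would pass 70% of its speed; a pose out of reach is approached as far as the arm can. A call is refused whole if a number of a shift passes 5 or a number of a turn 8.59, either way. A call with a gripper value outside its range is refused whole. The fingers move at their own pace and stop on an object; FORCE is the grip in N (left out, the last holds). Time passes only in rows, so rows that do not move let the fingers close. It gives the time, the measured TCP pose, the force and the opening at its end, in the units of the state.
- r.read_state(): the state, without advancing time (a new reading comes with each control period).
- r.camera(name): name is "scene" or "side" or "wrist"; returns the picture (400x640x3 uint8, red, green, blue); there is no depth.
- r.camera_info(name): a dict with "fx", "fy", "cx", "cy" (pixels), "distortion" ([k1, k2, p1, p2, k3] as OpenCV has them; the pictures are not rectified), "rvec" (rotation vector, rad) and "tvec" (3), from world to camera coordinates, as OpenCV has them; the wrist camera has in their place "mount" (4x4, takes a point from camera to tool coordinates, whose origin is the TCP and whose axes are the tool frame's). Camera axes: x right, y down, z forward; pixel columns grow to the right and rows downward; lengths in m; the calibration is good to about 2 mm. A picture is of the moment at which its call begins: read the wrist's pose just before it. camera_info takes no time and is no camera call.
- r.close_job(): hands the job in, once; it reports no verdict.
Trained networks look in the newest picture that a camera, given by its name, has taken for a name from the list of things; names that differ only in an ending like _2 or _b are one class to them, and where a whole thing is asked for, a point or a joint stands for the part that bears it (a point fixed in the world has none). Each returns a list of dicts, best first, with "confidence" (0 to 1); they miss things now and then, are a little off and sometimes report something else, mostly with a low value. They report only what shows in the picture. A call takes as long as a camera call. They do not tell look-alikes from the thing itself.
- r.find_in(camera, name): "point" ([row, column] in pixels, amid what is visible of it).
- r.mark_of(camera, name): "point" ([row, column] in pixels: a listed point, or the origin of a listed thing).
The state is a dict: "time": time; "joint_positions": joint angles; "joint_vel": joint speeds; "joint_torque": joint torques, N m; "ee_pos": TCP position; "eef_rot": TCP orientation; "ft_force": force on the tool from outside, world axes, zero at the start; "torque": the same for the moment, N m; "width": finger opening in m.
Only numpy, scipy, OpenCV 4.12 (cv2) and the standard library are available. Lean on these libraries where they do the work, as an engineer would, in place of code of your own. Each camera call takes 0.05 s, during which the arm holds its last target.

### The job

The rack loader is about to be moved, so its sliding tray has to be locked: take the red-knobbed transport pin out of the grey holder and stand it in the brass bush at the front of the tray. Then work the tray along its guides, one way or the other, until the pin drops into the hole hidden in the bar underneath and sits fully home, its steel collar down on the bush, and leave it there. Do not force the tray, and leave the tube rack, the white canister and the small amber bottle where they stand.

Things in the scene. Friction and masses are not known exactly. Their poses are not given: they have to be found in the camera images.
- loader: White rack loader, fixed to the bench: low housing 300 mm (x) by 440 mm (y), 80 mm high (front wall 70, rear 84), open on top, 350 mm inside along y. The tray in it slides along y. Origin: centre of the underside; x to the rear wall, z up.
- tray (a joint): Position of the sliding rack tray along the loader's +y axis, m: 0 mid travel, end stops at -0.07 and 0.07. It starts anywhere, stays where left, slides at about 2 N, cannot lift or turn. The hole for the pin is in a fixed bar under the tray's front edge, always covered by the tray: the pin comes over it at an unseen tray position from -0.02 to 0.02, other each time, on either side of the start.
- bush (a point): Centre of the top mouth of the brass bush: 36 mm square block mid-front on the tray, 97 mm to -x of the loader's axis, top 73 mm above the bench, 11 mm above the tray plate; through bore 11.5 mm, chamfered 2 mm. Moves with the tray, axes as the loader's. Bar top 18 mm below. Over plain bar the pin's collar stays 18 mm above this point; over the hole (13 mm) it falls onto the bush.
- tray_lane (a point): Point on the floor of the tray's second lane from -y, midway between its walls, 127 mm behind (x) and 24.5 mm to -y of the bush, 62 mm above the bench; moves with the tray, axes as the loader's. The four lanes are empty and run along x, 85 mm either side of this point, each 45 mm wide between white walls 4 mm thick, 30 mm high, which can be pushed sideways (y).
- holder: Grey plastic tool holder, fixed: 130 mm (x) by 46 mm (y), 42 mm high, with a bore for the pin 40 mm from its centre on its -x side, and a blue driver handle 14 mm wide standing 34 mm proud 45 mm from its centre on the +x side. Origin: centre of the underside, z up.
- pin: Transport pin, 70 mm long, about 90 g, at the start upright in the holder, collar on its top: steel shank 10 mm in diameter, 36 mm long, chamfered tip; then steel collar 26 mm in diameter, 4 mm thick; then red cylindrical knob 20 mm in diameter, 30 mm high (40 to 70 mm from the tip). Origin: centre of the tip; z along the pin to the knob.
- pin_collar (a point): Centre of the underside of the pin's collar, 36 mm above its tip.
- tube_rack: Grey rack of six yellow-capped tubes on the bench, 190 by 36 mm, 106 mm high, loose. Leave alone. Origin: centre of the underside, z up.
- canister: White test-strip canister with a blue cap, 52 mm in diameter, 105 mm high, loose on the bench. Leave alone. Origin: centre of the underside, z up.
- control: Small amber bottle with a green cap, 38 mm in diameter, 85 mm high, loose on the bench. Leave alone. Origin: centre of the underside, z up.
There are look-alikes about, which are no part of the job. Leave any blue look-alike of the pin alone.

How it is judged:
By the outcome, as a careful person would: the job done as asked, in the order asked, and still so for the second after the job is handed in, with the robot touching nothing.
It also fails if it takes over 51 s, if anything falls off the work surface, if the arm or the gripper's body presses on something with over 40 N, if the wrist force passes 120 N, or if a joint passes its speed limit or range.

## Working session

There is one attempt and no reset: what is moved stays moved. The work goes in short steps, Python scripts to look and compute and a shell command to move; the robot and the scene stay as the last step left them, time stands still between calls to the robot, and variables do not carry over. Pictures are saved under pics/ and viewed, and the job is handed in when it is done.

```bash
ls; mkdir -p pics
cat > h.py <<'E'
import numpy as np,cv2
from bench import r
from scipy.spatial.transform import Rotation as R
def cam(name):
    i=r.camera_info(name)
    K=np.array([[i['fx'],0,i['cx']],[0,i['fy'],i['cy']],[0,0,1]]);d=np.array(i['distortion'],float)
    if 'mount' in i:
        s=r.read_state();T=np.eye(4);T[:3,:3]=R.from_quat(s['eef_rot']).as_matrix();T[:3,3]=s['ee_pos']
        C=T@np.array(i['mount'])
        Rw=C[:3,:3];c=C[:3,3]
    else:
        Rm=cv2.Rodrigues(np.array(i['rvec'],float))[0];Rw=Rm.T;c=-Rm.T@np.array(i['tvec'],float).ravel()
    return K,d,Rw,c
def ray(name,rc):
    K,d,Rw,c=cam(name)
    p=cv2.undistortPoints(np.array([[[rc[1],rc[0]]]],float),K,d)[0,0]
    return c,Rw@np.array([p[0],p[1],1.])
def atz(name,rc,z):
    c,v=ray(name,rc);return c+v*(z-c[2])/v[2]
def proj(name,P):
    K,d,Rw,c=cam(name)
    rv=cv2.Rodrigues(Rw.T)[0];q=cv2.projectPoints(np.array(P,float).reshape(-1,1,3),rv,-Rw.T@c,K,d)[0][:,0]
    return q[:,::-1]
def tri(obs):
    A=np.zeros((3,3));b=np.zeros(3)
    for n,rc in obs:
        c,v=ray(n,rc);v/=np.linalg.norm(v);M=np.eye(3)-np.outer(v,v);A+=M;b+=M@c
    return np.linalg.solve(A,b)
def snap(name,f):
    im=r.camera(name);cv2.imwrite('pics/'+f,im[:,:,::-1]);return im
E
python3 - <<'E'
from h import *
print(r.read_state())
for n in ['scene','side','wrist']:
    snap(n,n+'0.png')
    for t in ['pin','pin_collar','holder','bush','loader','tray_lane']:
        try: print(n,t,[(np.round(x['point']).tolist(),round(x['confidence'],2)) for x in r.mark_of(n,t)])
        except Exception as e: print(n,t,e)
E
```

```text
pics
{'time': 0.0, 'joint_positions': array([-1.25160523,  0.33288352, -0.06471466,  1.46093423,  0.02154411,
        1.34989684, -0.08850629]), 'joint_vel': array([-0.0008143 ,  0.00064023, -0.00020035, -0.0004973 ,  0.00021319,
       -0.00143407, -0.00066319]), 'joint_torque': array([ 8.62954912e-04, -6.23271775e+01,  2.53388128e-02, -3.89893270e+01,
       -6.12460845e-02,  3.97165271e-02,  1.81438804e-04]), 'ee_pos': array([0.20934585, 0.5885244 , 0.24675005]), 'eef_rot': array([ 0.11974985,  0.69689072, -0.12074697,  0.69672338]), 'ft_force': array([-0.42875721,  0.39746073,  0.30678738]), 'torque': array([0.0600795 , 0.01444923, 0.02818132]), 'width': 0.0871401348908395}
scene pin [([299.0, 364.0], 0.72), ([197.0, 286.0], 0.55), ([278.0, 386.0], 0.47), ([291.0, 431.0], 0.44), ([312.0, 406.0], 0.41)]
scene pin_collar [([274.0, 390.0], 0.71), ([290.0, 368.0], 0.58), ([285.0, 425.0], 0.54), ([300.0, 412.0], 0.44)]
scene holder [([320.0, 397.0], 0.74)]
scene bush [([175.0, 320.0], 0.63)]
scene loader [([211.0, 299.0], 0.84)]
scene tray_lane [([196.0, 286.0], 0.78), ([309.0, 406.0], 0.17)]
side pin [([264.0, 252.0], 0.64), ([249.0, 239.0], 0.44), ([279.0, 225.0], 0.39)]
side pin_collar [([247.0, 231.0], 0.63), ([258.0, 254.0], 0.61), ([270.0, 225.0], 0.45)]
side holder [([274.0, 216.0], 0.84)]
side bush [([193.0, 330.0], 0.8)]
side loader [([196.0, 310.0], 0.87)]
side tray_lane [([174.0, 308.0], 0.56)]
wrist pin []
wrist pin_collar []
wrist holder []
wrist bush []
wrist loader []
wrist tray_lane []
```

View pics/scene0.png

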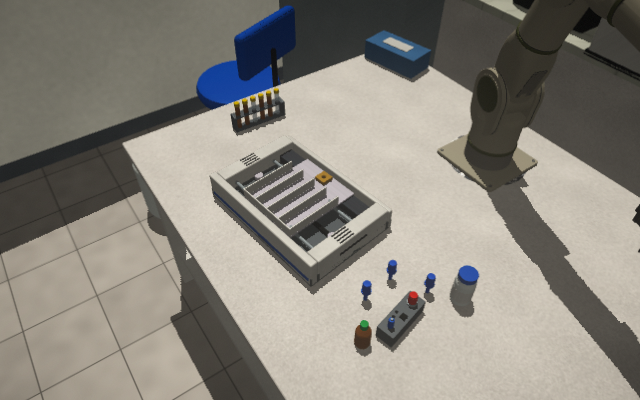

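View pics/side0.png

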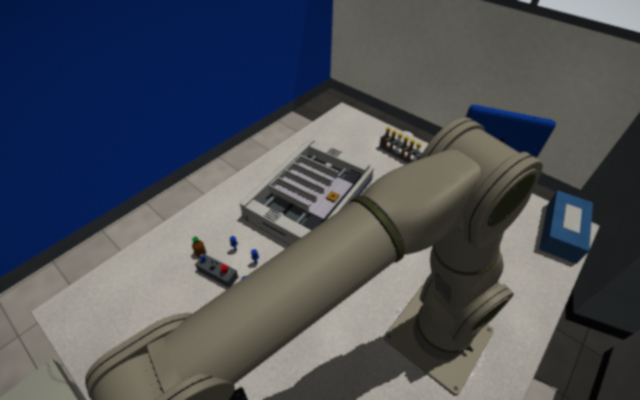

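Run:
```python
import cv2
a=cv2.imread('pics/scene0.png')[240:340,330:460];b=cv2.imread('pics/side0.png')[215:315,170:300]
cv2.imwrite('pics/crop0.png',cv2.hconcat([cv2.resize(a,None,fx=3,fy=3,interpolation=3),cv2.resize(b,None,fx=3,fy=3,interpolation=3)]))
```

```text
(no output)
```

View pics/crop0.png

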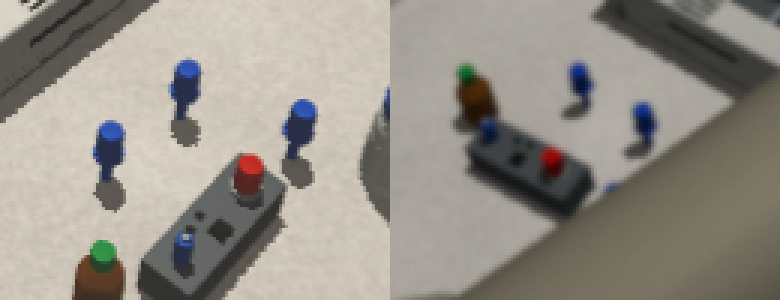

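Candidates for the pin: the red knob in the grey holder at scene (297,412), side (268,224); blue look-alikes at scene (268,392), (290,367) and (282,430); and the blue driver handle in the holder at scene (322,392). I choose the red one, and the crop confirms it stands in the holder.

Run:
```python
from h import *
obs=[]
for n in ['scene','side']:
    im=cv2.imread(f'pics/{n}0.png').astype(int)
    m=(im[:,:,2]>120)&(im[:,:,1]<80)&(im[:,:,0]<80)
    m=m.astype(np.uint8);k,l,st,ce=cv2.connectedComponentsWithStats(m)
    for i in range(1,k):
        if st[i,4]>8: print(n,st[i],ce[i])
    i=1+np.argmax(st[1:,4]);obs.append((n,ce[i][::-1]))
print('red',tri(obs),[atz(n,p,.061) for n,p in obs])
print('holder top?',atz('scene',(320,397),0),atz('side',(274,216),0))
print('driver', atz('scene',(322,391),.06),atz('side',(259,203),.06))
print('bush',tri([('scene',(175,320)),('side',(193,330))]),atz('scene',(175,320),.073),atz('side',(193,330),.073))
print('loader',tri([('scene',(211,299)),('side',(196,310))]),atz('scene',(211,299),0),atz('side',(196,310),0))
print('lane',atz('scene',(196,286),.062),atz('side',(174,308),.062))
for t,z in [('canister',0),('control',0),('tube_rack',0)]:
  for n in ['scene','side']:
    o=r.mark_of(n,t)
    if o: print(t,n,o[0]['point'],o[0]['confidence'],atz(n,o[0]['point'],z))
# blue look-alikes (bottom of pin at z~0?) 
for p in [(265,392),(287,366),(280,430)]: print('blue',atz('scene',p,.06))
print(r.read_state()['time'])
```

```text
scene [409 292   9   6  45] [412.91111111 294.51111111]
side [221 264   6   5  21] [223.42857143 266.0952381 ]
red [0.58863109 0.27968644 0.07457637] [array([0.58104793, 0.27386787, 0.061     ]), array([0.59703683, 0.27622433, 0.061     ])]
holder top? [0.62710535 0.28073577 0.        ] [0.62993996 0.29389025 0.        ]
driver [0.67035041 0.29927955 0.06      ] [0.66545805 0.30188481 0.06      ]
bush [ 0.53964203 -0.16683308  0.08061242] [ 0.53399693 -0.17781732  0.073     ] [ 0.54258426 -0.16848619  0.073     ]
loader [ 0.6277593  -0.1526561   0.00392771] [ 0.62671782 -0.15072521  0.        ] [ 0.63196414 -0.16015085  0.        ]
lane [ 0.65532503 -0.1706905   0.062     ] [ 0.67541952 -0.19773598  0.062     ]
canister scene [298.8, 461.6] 0.62 [0.45584215 0.32784904 0.        ]
control scene [343.0, 360.7] 0.97 [0.73555628 0.2781027  0.        ]
control side [254.9, 199.6] 0.57 [0.72887724 0.28443775 0.        ]
tube_rack scene [121.6, 257.2] 0.57 [ 0.51463731 -0.59337197  0.        ]
tube_rack side [151.9, 398.8] 0.83 [ 0.51805347 -0.60950359  0.        ]
blue [0.5650232  0.18005744 0.06      ]
blue [0.65837591 0.19393542 0.06      ]
blue [0.5185892  0.26650607 0.06      ]
1.35
```

Run:
```python
import cv2
a=cv2.imread('pics/scene0.png')[130:290,200:400];b=cv2.imread('pics/side0.png')[130:260,230:390]
cv2.imwrite('pics/crop1.png',cv2.resize(a,None,fx=4,fy=3.75,interpolation=3))
```

```text
(no output)
```

View pics/crop1.png

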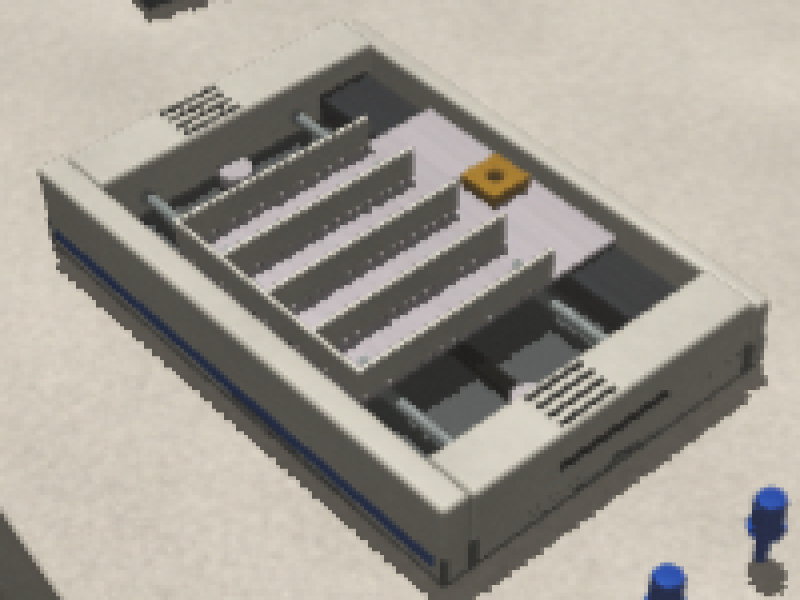

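Run:
```python
from h import *
a=atz('scene',(211.3,392),.07);b=atz('scene',(135.9,286.3),.07);print('front edge',a,b,np.degrees(np.arctan2(*(a-b)[1::-1])))
s=r.read_state();M=R.from_quat(s['eef_rot']).as_matrix();print(M.round(3))
i=r.camera_info('wrist');print(np.round(i['mount'],3),i['fx'],i['cx'],i['cy'])
```

```text
front edge [0.45338472 0.04852322 0.07      ] [ 0.5167493 -0.390507   0.07     ] 98.21270206100394
[[ 0.     0.335  0.942]
 [ 0.     0.942 -0.335]
 [-1.     0.     0.   ]]
[[-0.    -0.285  0.959 -0.138]
 [ 1.    -0.     0.     0.001]
 [ 0.     0.959  0.285 -0.078]
 [ 0.     0.     0.     1.   ]] 344.60329321632594 319.4649828718665 202.563988446005
```

```bash
python3 -m pendant '[{"translation":[3.1,-2.6,0],"angular":[0,0,2.3],"hand":0.2},{"translation":[3.1,-2.6,0],"angular":[0,0,2.3],"hand":0.2},{"translation":[3.1,-2.6,0],"angular":[0,0,2.3],"hand":0.2},{"translation":[3.1,-2.6,0],"angular":[0,0,2.3],"hand":0.2},{"translation":[3.1,-2.6,0],"angular":[0,0,2.3],"hand":0.2},{"translation":[3.1,-2.6,0],"angular":[0,0,2.3],"hand":0.2},{"translation":[3.1,-2.6,0],"angular":[0,0,2.3],"hand":0.2},{"translation":[3.1,-2.6,0],"angular":[0,0,2.3],"hand":0.2},{"translation":[3.1,-2.6,0],"angular":[0,0,2.3],"hand":0.2},{"translation":[3.1,-2.6,0],"angular":[0,0,2.3],"hand":0.2},{"translation":[3.1,-2.6,0],"angular":[0,0,2.3],"hand":0.2},{"translation":[3.1,-2.6,0],"angular":[0,0,2.3],"hand":0.2},{"translation":[0,0,0],"angular":[0,0,0],"hand":0.2},{"translation":[0,0,0],"angular":[0,0,0],"hand":0.2},{"translation":[0,0,0],"angular":[0,0,0],"hand":0.2}]'
cat > red.py <<'E'
from h import *
import sys
im=snap('wrist',sys.argv[1]).astype(int)
s=r.read_state();print(s['time'],s['ee_pos'].round(4))
m=((im[:,:,0]>110)&(im[:,:,1]<80)&(im[:,:,2]<80)).astype(np.uint8)
k,l,st,ce=cv2.connectedComponentsWithStats(m)
for i in range(1,k):
    if st[i,4]>30: print(st[i],ce[i],atz('wrist',ce[i][::-1],.061),atz('wrist',ce[i][::-1],.076))
E
python3 red.py w1.png
```

```text
time: 2.85
ee_pos: [0.5807, 0.278, 0.2475]
eef_rot: [-0.05, 0.706, 0.05, 0.705]
ft_force: [-0.1, 0.4, 0.5]
width: 0.0523
2.9 [0.5806 0.2783 0.2476]
[312 184  19  24 321] [321.04049844 196.52647975] [0.5930525  0.28192026 0.061     ] [0.58893597 0.28124529 0.076     ]
```

View pics/w1.png

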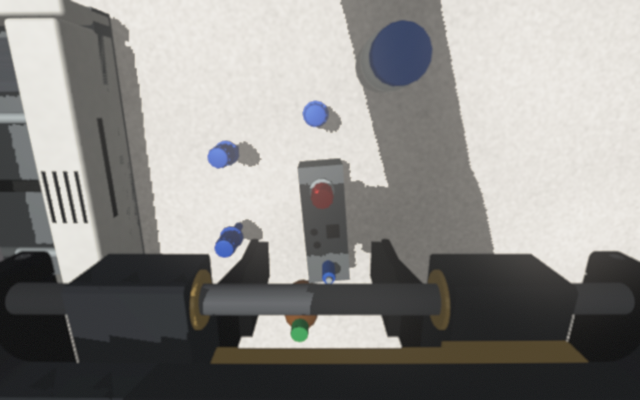

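```bash
cat > knob.py <<'E'
from h import *
from scipy.optimize import least_squares
a=np.linspace(0,2*np.pi,40)
def bb(x,y,z0,rad=.01,h=.03):
    P=np.array([[x+rad*np.cos(t),y+rad*np.sin(t),z] for z in (z0,z0+h) for t in a]);q=proj('wrist',P)
    return np.array([q[:,0].min(),q[:,0].max(),q[:,1].min(),q[:,1].max()])
def fit(box,x0,z0):
    obs=np.array(box,float)
    s=least_squares(lambda p:bb(p[0],p[1],z0)-obs,x0,x_scale=.01,diff_step=1e-3)
    return s.x,s.fun
E
python3 - <<'E'
from knob import *
print(fit([184,208,312,331],[.59,.28],.046))
i=cv2.imread('pics/w1.png')[140:290,250:400];cv2.imwrite('pics/c2.png',cv2.resize(i,None,fx=4,fy=4))
K,d,Rw,c=cam('wrist')
# holder edges: sides
for p in [(163,301),(161,346),(283,307),(277,350)]: print(atz('wrist',p,.042))
E
```

```text
(array([0.59195391, 0.28211866]), array([-1.99526292,  1.93031079, -1.19838771,  1.19837098]))
[0.56648126 0.25785526 0.042     ]
[0.55811129 0.3023142  0.042     ]
[0.69974064 0.28150869 0.042     ]
[0.68561877 0.32785269 0.042     ]
```

View pics/c2.png

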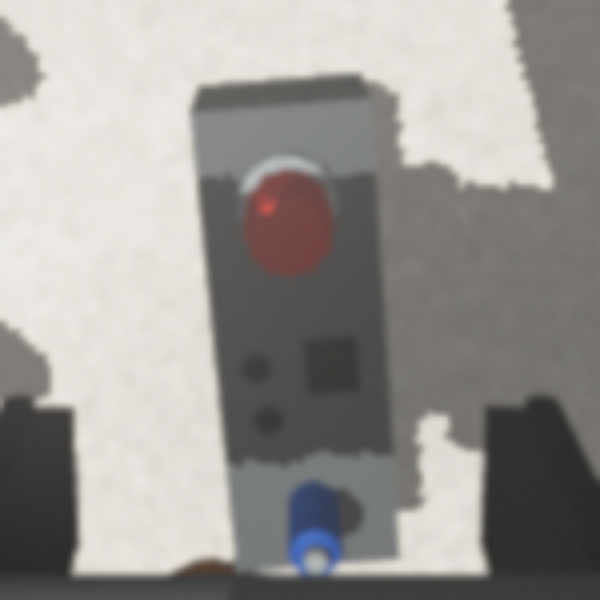

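```bash
python3 -m pendant '[{"translation":[1.1,0.4,-2.5],"angular":[0,0,0],"hand":0.1},{"translation":[0,0,-3],"angular":[0,0,0],"hand":0.1},{"translation":[0,0,-3],"angular":[0,0,0],"hand":0.1},{"translation":[0,0,-2.5],"angular":[0,0,0],"hand":0.1},{"translation":[0,0,0],"angular":[0,0,0],"hand":0.1}]' 20; python3 red.py w2.png
python3 - <<'E'
from knob import *
print(proj('wrist',[[.592,.282,.076]]))
E
```

```text
time: 3.4
ee_pos: [0.5897, 0.2813, 0.1339]
eef_rot: [-0.051, 0.707, 0.049, 0.703]
ft_force: [0.2, -0.5, 0.4]
width: 0.0481
3.45 [0.591  0.2816 0.1366]
[[233.07728859 319.68307608]]
```

View pics/w2.png

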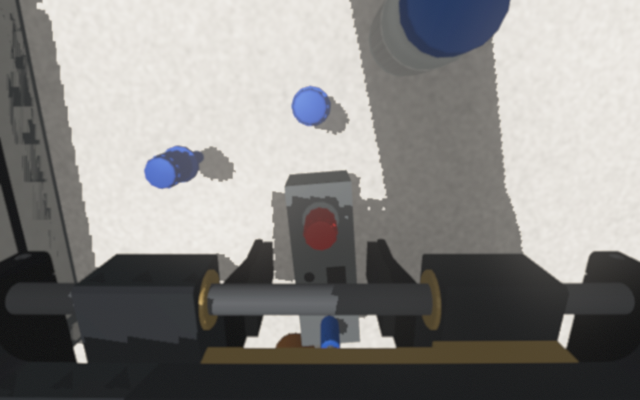

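Red knob is at (230,321) between the fingers, matching the prediction (233,320). Descending and gripping.

```bash
python3 -m pendant '[{"translation":[0,0,-2.5],"angular":[0,0,0],"hand":0.1},{"translation":[0,0,-2.5],"angular":[0,0,0],"hand":0.1},{"translation":[0,0,-1.2],"angular":[0,0,0],"hand":0.1},{"translation":[0,0,0],"angular":[0,0,0],"hand":0.1},{"translation":[0,0,0],"angular":[0,0,0],"hand":-1},{"translation":[0,0,0],"angular":[0,0,0],"hand":-1},{"translation":[0,0,0],"angular":[0,0,0],"hand":-1},{"translation":[0,0,0],"angular":[0,0,0],"hand":-1},{"translation":[0,0,0],"angular":[0,0,0],"hand":-1}]' 25
```

```text
time: 4.35
ee_pos: [0.5927, 0.2812, 0.0761]
eef_rot: [-0.049, 0.705, 0.05, 0.706]
ft_force: [-0.2, 0.7, 2.7]
width: 0.0195
```

```bash
python3 -m pendant '[{"translation":[0,0,1],"angular":[0,0,0],"hand":-1},{"translation":[0,0,2.5],"angular":[0,0,0],"hand":-1},{"translation":[0,0,3],"angular":[0,0,0],"hand":-1},{"translation":[0,0,3],"angular":[0,0,0],"hand":-1},{"translation":[0,0,3],"angular":[0,0,0],"hand":-1},{"translation":[-0.2,-3.2,2],"angular":[0,0,0],"hand":-1},{"translation":[-0.2,-4,0],"angular":[0,0,0],"hand":-1},{"translation":[-0.2,-4,0],"angular":[0,0,0],"hand":-1},{"translation":[-0.2,-4,0],"angular":[0,0,0],"hand":-1},{"translation":[-0.2,-4,0],"angular":[0,0,0],"hand":-1},{"translation":[-0.2,-4,0],"angular":[0,0,0],"hand":-1},{"translation":[-0.2,-4,0],"angular":[0,0,0],"hand":-1},{"translation":[-0.2,-4,0],"angular":[0,0,0],"hand":-1},{"translation":[-0.2,-4,0],"angular":[0,0,0],"hand":-1},{"translation":[-0.2,-4,0],"angular":[0,0,0],"hand":-1},{"translation":[-0.2,-4,0],"angular":[0,0,0],"hand":-1},{"translation":[0,-2,0],"angular":[0,0,0],"hand":-1},{"translation":[0,0,0],"angular":[0,0,0],"hand":-1},{"translation":[0,0,0],"angular":[0,0,0],"hand":-1},{"translation":[0,0,0],"angular":[0,0,0],"hand":-1}]'
python3 - <<'E'
from h import *
snap('wrist','w3.png');s=r.read_state();print(s['time'],s['ee_pos'])
for t,z in [('bush',.073),('tray_lane',.062),('pin',0),('pin_collar',0)]:
    for o in r.mark_of('wrist',t): print(t,o,atz('wrist',o['point'],z) if z else '')
E
```

```text
time: 6.35
ee_pos: [0.5707, -0.1696, 0.2207]
eef_rot: [-0.05, 0.705, 0.05, 0.705]
ft_force: [-0.3, 0.4, -1.4]
width: 0.0193
6.4 [ 0.57075293 -0.16950255  0.22070775]
bush {'point': [149.9, 329.6], 'confidence': 0.81} [ 0.53201262 -0.16646975  0.073     ]
pin {'point': [227.4, 320.3], 'confidence': 0.95} 
pin {'point': [216.6, 632.9], 'confidence': 0.47} 
pin_collar {'point': [246.7, 318.4], 'confidence': 0.6}
```

View pics/w3.png

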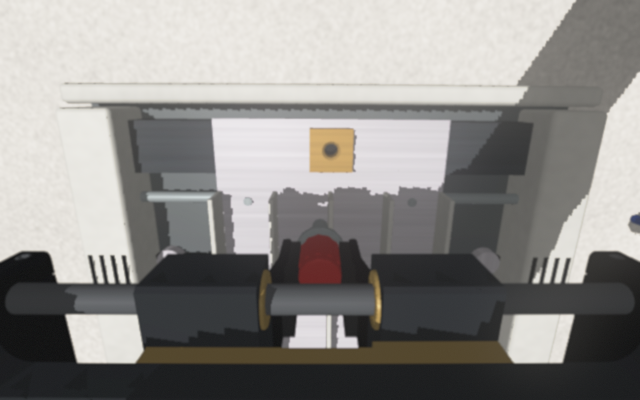

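Run:
```python
from h import *
im=cv2.imread('pics/w3.png')
print('expected tip px',proj('wrist',[[.5707,-.1695,.1507],[.5707,-.1695,.1867],[.532,-.1665,.073]]))
print('tip est',atz('wrist',(227.4,320.3),.1507))
g=cv2.cvtColor(im,cv2.COLOR_BGR2GRAY)
w=g[138:163,318:344].astype(int);m=(w<70);ys,xs=np.nonzero(m);print(m.sum(),ys.mean()+138,xs.mean()+318,w.min())
hsv=cv2.cvtColor(im,cv2.COLOR_BGR2HSV);o=cv2.inRange(hsv,(10,100,100),(30,255,255));o[200:]=0
ys,xs=np.nonzero(o);print(ys.min(),ys.max(),xs.min(),xs.max())
c=((127.5+172)/2,)
a=cv2.resize(im[110:260,260:400],None,fx=4,fy=4,interpolation=cv2.INTER_CUBIC);cv2.imwrite('pics/c3.png',a)
```

```text
expected tip px [[226.1592687  320.52551686]
 [249.46319211 320.76224188]
 [150.14875015 330.38679796]]
tip est [ 0.57156088 -0.16952366  0.1507    ]
0 nan nan 84
129 171 311 352<stdin>:6: RuntimeWarning: Mean of empty slice.
  ret = ret.dtype.type(ret / rcount)
```

View pics/c3.png

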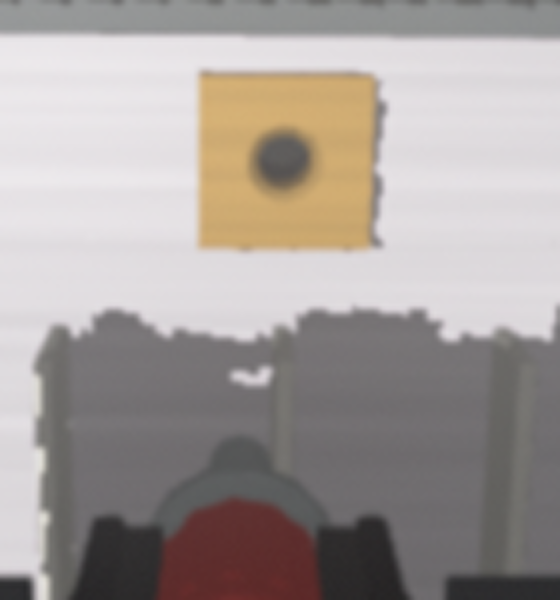

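Bush mouth is at (150,331), held pin's tip at (227,320) as expected from the grip. Moving above the bush.

```bash
python3 -m pendant '[{"translation":[-2,0.2,-1],"angular":[0,0,0],"hand":-1},{"translation":[-1.9,0.15,-1.5],"angular":[0,0,0],"hand":-1},{"translation":[0,0,-2],"angular":[0,0,0],"hand":-1},{"translation":[0,0,-1.5],"angular":[0,0,0],"hand":-1},{"translation":[0,0,0],"angular":[0,0,0],"hand":-1},{"translation":[0,0,0],"angular":[0,0,0],"hand":-1},{"translation":[0,0,0],"angular":[0,0,0],"hand":-1}]'
python3 - <<'E'
from h import *
im=snap('wrist','w4.png')[:,:,::-1];s=r.read_state();p=s['ee_pos'];print(s['time'],p,s['ft_force'])
print('tip px',proj('wrist',[[p[0],p[1],p[2]-.07]]),'bore px',proj('wrist',[[.532,-.166,.073]]))
for t in ['bush','pin']:
    for o in r.mark_of('wrist',t): print(t,o)
cv2.imwrite('pics/c4.png',cv2.resize(im[150:300,240:400],None,fx=4,fy=4,interpolation=cv2.INTER_CUBIC))
E
```

```text
time: 7.3
ee_pos: [0.5321, -0.1677, 0.1616]
eef_rot: [-0.05, 0.705, 0.049, 0.706]
ft_force: [0.3, -0.8, -1.0]
width: 0.0193
7.35 [ 0.53208113 -0.16772303  0.16158194] [-0.3139101  -0.31842544 -0.87763737]
tip px [[225.67799704 319.27678947]] bore px [[216.4974225  321.76855315]]
bush {'point': [219.1, 323.2], 'confidence': 0.63}
pin {'point': [224.4, 321.3], 'confidence': 0.57}
```

View pics/c4.png

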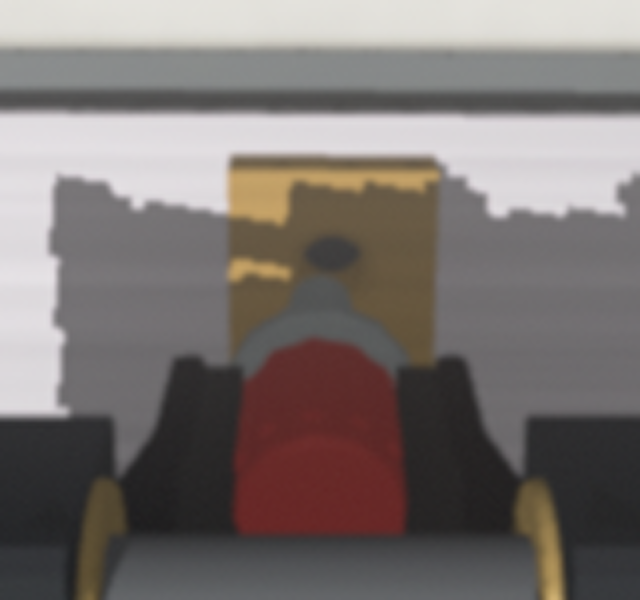

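Run:
```python
from h import *
u=np.array([np.cos(.143),np.sin(.143),0]);v=np.array([-u[1],u[0],0])
B=np.array([.532,-.165,.073])
P={'frontL':B-u*.018-v*.018,'frontR':B-u*.018+v*.018,'bore near r5.75':B-u*.00575,'chamf r7.75':B-u*.00775}
s=r.read_state();p=s['ee_pos'];T=np.array([p[0],p[1]+.0005,p[2]-.07])
P['tip near r5']=T-u*.005;P['tip near r4']=T-u*.004;P['collar']=T+[0,0,.036]-u*.013
for k in P: q=proj('wrist',P[k])[0];print(k,q,'crop',((q-[150,240])*4).round())
```

```text
frontL [192.0593881 296.6061971] crop [168. 226.]
frontR [191.88266258 349.69597702] crop [168. 439.]
bore near r5.75 [209.18221959 323.15669875] crop [237. 333.]
chamf r7.75 [206.40692688 323.15565997] crop [226. 333.]
tip near r5 [218.450853   320.01061903] crop [274. 320.]
tip near r4 [219.93096061 320.01527266] crop [280. 320.]
collar [226.60846265 320.07523613] crop [306. 320.]
```

```bash
python3 -m pendant '[{"translation":[0,0.22,0],"angular":[0,0,0],"hand":-1},{"translation":[0,0,-0.8],"angular":[0,0,0],"hand":-1},{"translation":[0,0,-0.8],"angular":[0,0,0],"hand":-1},{"translation":[0,0,-0.5],"angular":[0,0,0],"hand":-1},{"translation":[0,0,-0.4],"angular":[0,0,0],"hand":-1},{"translation":[0,0,0],"angular":[0,0,0],"hand":-1},{"translation":[0,0,0],"angular":[0,0,0],"hand":-1}]'
```

```text
time: 8.15
ee_pos: [0.5316, -0.1655, 0.1354]
eef_rot: [-0.049, 0.705, 0.049, 0.705]
ft_force: [3.4, 0.2, -2.6]
width: 0.0193
```

```bash
python3 -m pendant '[{"translation":[0.06,0,-0.3],"angular":[0,0,0],"hand":-1},{"translation":[0,0,-0.3],"angular":[0,0,0],"hand":-1},{"translation":[0,0,-0.2],"angular":[0,0,0],"hand":-1},{"translation":[0,0,0],"angular":[0,0,0],"hand":-1},{"translation":[0,0,0],"angular":[0,0,0],"hand":-1}]'
```

```text
time: 8.65
ee_pos: [0.532, -0.1655, 0.1274]
eef_rot: [-0.049, 0.705, 0.049, 0.705]
ft_force: [3.5, -0.7, -2.6]
width: 0.0193
```

```bash
python3 -m pendant '[{"translation":[0.06,0,-0.15],"angular":[0,0,0],"hand":-1},{"translation":[0,0,0],"angular":[0,0,0],"hand":-1},{"translation":[0,0,0],"angular":[0,0,0],"hand":-1}]';  python3 -m pendant '[{"translation":[0,0,0],"angular":[0,0,0],"hand":-0.1},{"translation":[0,0,0],"angular":[0,0,0],"hand":-0.1},{"translation":[0,0,0],"angular":[0,0,0],"hand":-0.1}]'
python3 - <<'E'
from h import *
im=snap('wrist','w5.png')[:,:,::-1];s=r.read_state();print(s['time'])
E
```

```text
time: 8.95
ee_pos: [0.5325, -0.1654, 0.1259]
eef_rot: [-0.049, 0.706, 0.049, 0.705]
ft_force: [1.6, -0.2, -2.0]
width: 0.0193
time: 9.25
ee_pos: [0.5324, -0.1655, 0.126]
eef_rot: [-0.049, 0.706, 0.049, 0.705]
ft_force: [0.3, -0.4, -0.3]
width: 0.0347
9.3
```

View pics/w5.png

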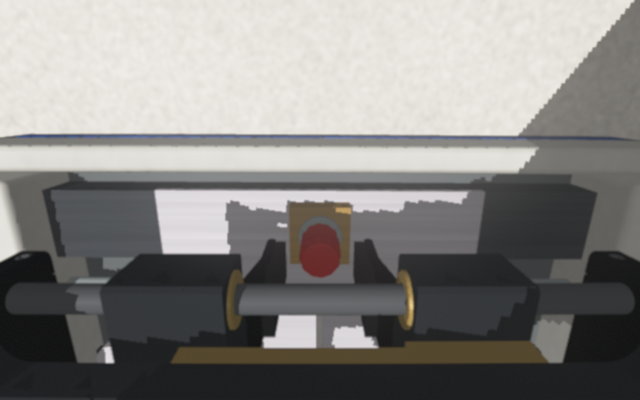

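```bash
python3 -m pendant '[{"translation":[0,0,1.5],"angular":[0,0,0],"hand":-0.1},{"translation":[0,0,3],"angular":[0,0,0],"hand":-0.1},{"translation":[0,0,1.5],"angular":[0,0,0],"hand":-0.1},{"translation":[3,-0.2,0],"angular":[0,0,0],"hand":-1},{"translation":[4,-0.3,0],"angular":[0,0,0],"hand":-1},{"translation":[4.2,-0.3,0],"angular":[0,0,0],"hand":-1},{"translation":[0,0,0],"angular":[0,0,0],"hand":-1},{"translation":[0,0,0],"angular":[0,0,0],"hand":-1},{"translation":[0,0,0],"angular":[0,0,0],"hand":-1}]'
python3 - <<'E'
from h import *
im=snap('wrist','w6.png')[:,:,::-1];s=r.read_state();print(s['time'],s['ee_pos'])
for t in ['pin_collar','bush','tray_lane']:
    for o in r.mark_of('wrist',t)[:2]: print(t,o)
B=[.532,-.165,.073]
print(proj('wrist',[B,[.532,-.165,.091],[.532,-.165,.125],[.532,-.165,.107],[.661,-.171,.062]]))
E
```

```text
time: 10.2
ee_pos: [0.644, -0.1739, 0.187]
eef_rot: [-0.049, 0.705, 0.049, 0.705]
ft_force: [-0.9, -0.1, -0.7]
width: 0.003
10.25 [ 0.64390068 -0.17388845  0.18713982]
pin_collar {'point': [49.7, 355.6], 'confidence': 0.93}
tray_lane {'point': [221.3, 316.6], 'confidence': 0.74}
[[ 49.860724   354.87207515]
 [ 45.8564596  357.72534304]
 [ 36.23159611 364.58529194]
 [ 41.7175212  360.6750056 ]
 [221.67136459 319.54088199]]
```

View pics/w6.png

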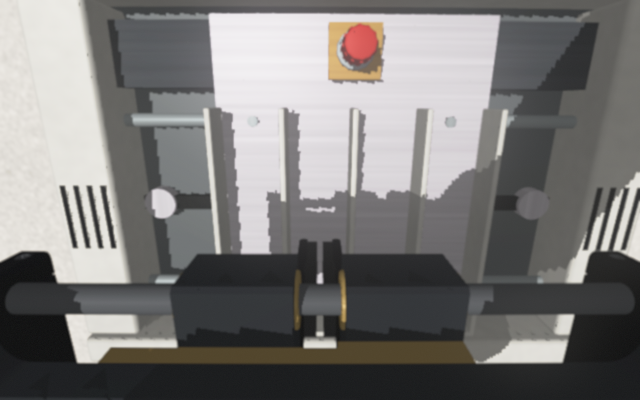

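Run:
```python
from h import *
im=cv2.imread('pics/w6.png')
o=im.copy();o=cv2.resize(o[0:110,300:420],None,fx=6,fy=5.4,interpolation=cv2.INTER_CUBIC);a=np.linspace(0,2*np.pi,60)
for z,c in [(.077,(0,255,0)),(.095,(255,0,0))]:
  for rad,zz in [(.013,z),(.01,z+.03)]:
    q=proj('wrist',[[.532+rad*np.cos(t),-.165+rad*np.sin(t),zz] for t in a])
    cv2.polylines(o,[np.stack([(q[:,1]-299.5)*6,(q[:,0]+.5)*5.4],1).astype(np.int32)],True,c,1)
cv2.imwrite('pics/c6.png',o)
```

```text
(no output)
```

View pics/c6.png

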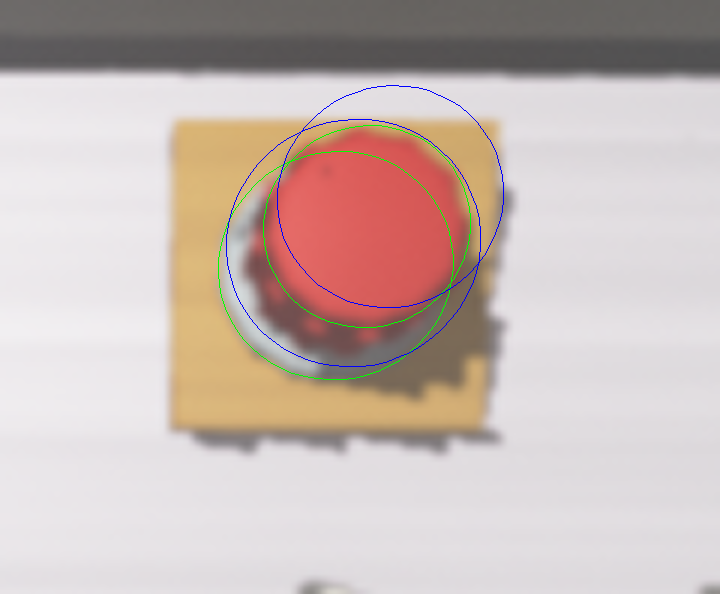

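Run:
```python
from h import *
a=np.linspace(0,2*np.pi,60);outs=[]
for n,r0,c0 in [('scene',140,285),('side',160,300)]:
    im=snap(n,n+'1.png')[:,:,::-1]
    f=8;o=cv2.resize(im[r0:r0+60,c0:c0+48],None,fx=f,fy=f,interpolation=cv2.INTER_CUBIC)
    o2=o.copy()
    for z,c in [(.077,(0,255,0)),(.095,(255,0,0))]:
      for rad,zz in [(.013,z),(.01,z+.03)]:
        q=proj(n,[[.532+rad*np.cos(t),-.165+rad*np.sin(t),zz] for t in a])
        cv2.polylines(o2,[np.stack([(q[:,1]-c0+.5)*f,(q[:,0]-r0+.5)*f],1).astype(np.int32)],True,c,1)
    outs+= [o2] if n=='scene' else [o2]
cv2.imwrite('pics/c7.png',cv2.hconcat(outs));print(r.read_state()['time'])
```

```text
10.5
```

View pics/c7.png

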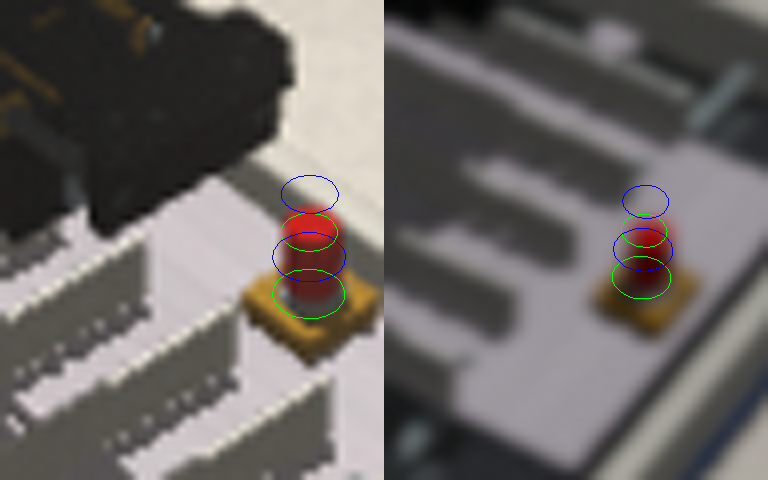

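Run:
```python
from h import *
from scipy.optimize import least_squares
im=cv2.imread('pics/w6.png')
hsv=cv2.cvtColor(im,cv2.COLOR_BGR2HSV)
red=((hsv[:,:,2]>170)&(hsv[:,:,1]>120)&((hsv[:,:,0]<6)|(hsv[:,:,0]>174))).astype(np.uint8);red[110:]=0
cs=max(cv2.findContours(red,cv2.RETR_EXTERNAL,cv2.CHAIN_APPROX_NONE)[0],key=cv2.contourArea)
(el)=cv2.fitEllipse(cs);print('red top ellipse',el)
org=cv2.inRange(hsv,(10,60,90),(28,255,255));org[110:]=0;ys,xs=np.nonzero(org)
print('bush box',ys.min(),ys.max(),xs.min(),xs.max())
u=np.array([np.cos(.143),np.sin(.143),0]);v=np.array([-u[1],u[0],0])
for B in [np.array([.532,-.165,.073])]:
    print(proj('wrist',[B+i*u*.018+j*v*.018 for i in(-1,1) for j in(-1,1)]).round(1))
for z in (.105,.107,.110,.115,.120,.125):
    q=proj('wrist',[[.532,-.165,z]])[0]; print(z,q.round(1), 2*.01*344.6/ (1*( r.read_state()['ee_pos'][2]+.138-z)))
```

```text
red top ellipse ((360.1676330566406, 41.4755744934082), (31.669963836669922, 33.63783645629883), 15.733773231506348)
bush box 22 79 329 382
[[ 20.2 328.1]
 [ 20.  382.7]
 [ 77.9 328. ]
 [ 77.7 380.3]]
0.105 [ 41.9 360.2] 31.371126621073905
0.107 [ 41.3 360.6] 31.659341716174882
0.11 [ 40.5 361.2] 32.10173277579336
0.115 [ 39.  362.2] 32.86718072465923
0.12 [ 37.4 363.3] 33.670023697578465
0.125 [ 35.8 364.5] 34.5130706406627
```

The pictures point to the pin having already dropped (knob top fits z≈0.107, not 0.125). I'll check the height by a light touch on the knob with closed fingers: contact is expected at TCP z 0.132 if it is home.

```bash
python3 -m pendant '[{"translation":[-3.7,0.3,0],"angular":[0,0,0],"hand":-1},{"translation":[-3.7,0.3,0],"angular":[0,0,0],"hand":-1},{"translation":[-3.8,0.3,0],"angular":[0,0,0],"hand":-1},{"translation":[0,0,-1.7],"angular":[0,0,0],"hand":-1},{"translation":[0,0,-1.5],"angular":[0,0,0],"hand":-1},{"translation":[0,0,0],"angular":[0,0,0],"hand":-1},{"translation":[0,0,0],"angular":[0,0,0],"hand":-1}]'; python3 -m pendant '[{"translation":[0,0,-0.4],"angular":[0,0,0],"hand":-1},{"translation":[0,0,-0.4],"angular":[0,0,0],"hand":-1},{"translation":[0,0,-0.4],"angular":[0,0,0],"hand":-1},{"translation":[0,0,-0.4],"angular":[0,0,0],"hand":-1},{"translation":[0,0,0],"angular":[0,0,0],"hand":-1},{"translation":[0,0,0],"angular":[0,0,0],"hand":-1}]'
```

```text
time: 11.2
ee_pos: [0.5327, -0.1645, 0.1545]
eef_rot: [-0.049, 0.705, 0.049, 0.705]
ft_force: [0.3, 0.2, 0.4]
width: 0.0005
time: 11.8
ee_pos: [0.5326, -0.1644, 0.138]
eef_rot: [-0.049, 0.705, 0.049, 0.705]
ft_force: [-0.2, 0.7, 0.1]
width: 0.0006
```

Run:
```python
from h import *
snap('wrist','w8.png')
```

```text
(no output)
```

View pics/w8.png

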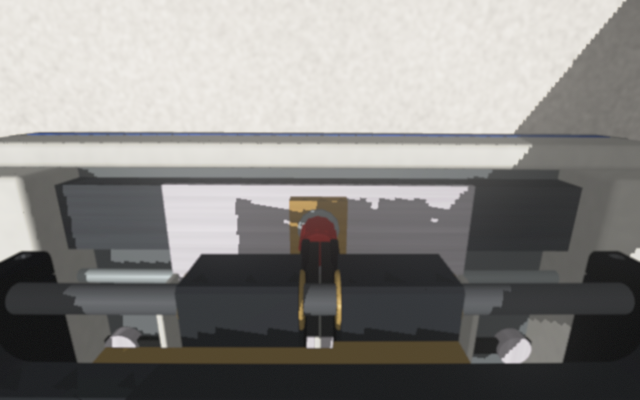

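```bash
for i in 1; do python3 -m pendant '[{"translation":[0,0,-0.2],"angular":[0,0,0],"hand":-1},{"translation":[0,0,0],"angular":[0,0,0],"hand":-1},{"translation":[0,0,-0.15],"angular":[0,0,0],"hand":-1},{"translation":[0,0,0],"angular":[0,0,0],"hand":-1}]'; python3 -m pendant '[{"translation":[0,0,-0.12],"angular":[0,0,0],"hand":-1},{"translation":[0,0,0],"angular":[0,0,0],"hand":-1}]'; python3 -m pendant '[{"translation":[0,0,-0.08],"angular":[0,0,0],"hand":-1},{"translation":[0,0,0],"angular":[0,0,0],"hand":-1}]'; python3 -m pendant '[{"translation":[0,0,-0.08],"angular":[0,0,0],"hand":-1},{"translation":[0,0,0],"angular":[0,0,0],"hand":-1}]'; done
```

```text
time: 12.25
ee_pos: [0.5326, -0.1644, 0.1344]
eef_rot: [-0.049, 0.705, 0.049, 0.705]
ft_force: [-0.5, -0.4, 0.3]
width: 0.0006
time: 12.45
ee_pos: [0.5326, -0.1644, 0.1332]
eef_rot: [-0.049, 0.705, 0.049, 0.705]
ft_force: [0.3, -0.6, 0.9]
width: 0.0007
time: 12.65
ee_pos: [0.5327, -0.1644, 0.1326]
eef_rot: [-0.049, 0.705, 0.049, 0.705]
ft_force: [0.5, -0.3, 0.1]
width: 0.0005
time: 12.85
ee_pos: [0.5329, -0.1645, 0.1325]
eef_rot: [-0.049, 0.705, 0.049, 0.706]
ft_force: [-3.2, 0.8, 6.2]
width: 0.0006
```

Contact at TCP z 0.1325, so the knob top is at 0.1075 and the collar underside at about 0.0735: on the bush (0.073). Retreating.

```bash
python3 -m pendant '[{"translation":[0,0,1],"angular":[0,0,0],"hand":-1},{"translation":[0,0,3],"angular":[0,0,0],"hand":-1},{"translation":[0,0,4],"angular":[0,0,0],"hand":-1},{"translation":[3,0,3],"angular":[0,0,0],"hand":-1},{"translation":[3,0,0],"angular":[0,0,0],"hand":-1},{"translation":[0,0,0],"angular":[0,0,0],"hand":-1},{"translation":[0,0,0],"angular":[0,0,0],"hand":-1},{"translation":[0,0,0],"angular":[0,0,0],"hand":-1}]'
python3 - <<'E'
from h import *
im=snap('wrist','w9.png')[:,:,::-1];s=r.read_state();print(s['time'],s['ee_pos'])
snap('scene','scene2.png')
for t in ['bush','pin_collar']:
    for o in r.mark_of('wrist',t)[:1]: print(t,o,atz('wrist',o['point'],.073))
cv2.imwrite('pics/c9.png',cv2.resize(im[20:220,200:440],None,fx=3,fy=3,interpolation=cv2.INTER_CUBIC))
E
```

```text
time: 13.65
ee_pos: [0.5918, -0.1648, 0.2416]
eef_rot: [-0.049, 0.706, 0.049, 0.705]
ft_force: [0.2, 0.1, 0.1]
width: 0.0004
13.7 [ 0.59183971 -0.16478191  0.24174943]
bush {'point': [123.6, 329.0], 'confidence': 0.67} [ 0.5335996  -0.16422052  0.073     ]
pin_collar {'point': [118.7, 329.9], 'confidence': 0.74} [ 0.52952887 -0.16402322  0.073     ]
```

View pics/c9.png

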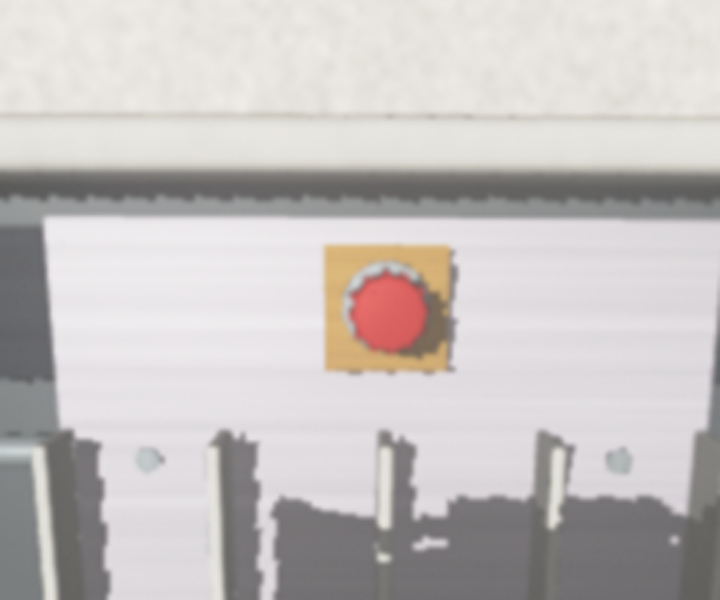

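View pics/scene2.png

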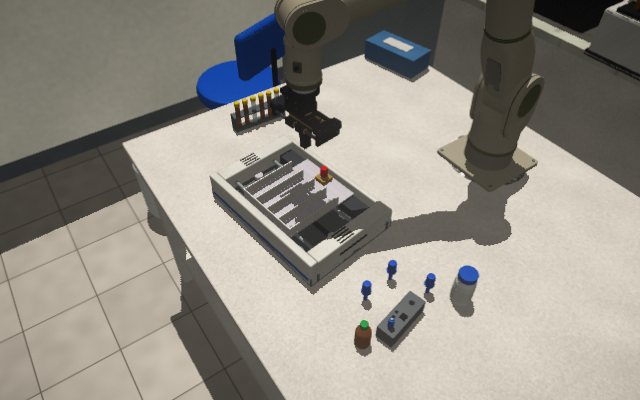

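Wrist view: the red knob is centred on the brass bush with the collar on it. Scene view: the tube rack, canister, bottle and blue pins are where they were, and the robot is clear.

```bash
python3 -c "
from bench import r
print(r.close_job())"
```

```text
the job is handed in; nothing more can be done
None
```

The transport pin is fully home in the brass bush with its collar down on it, and I handed the job in at about 14 s.

- **What I did:** I took the red-knobbed pin from the grey holder, lowered it into the bush and let go. It dropped straight into the hidden hole, so I did not slide the tray. The tray happened to stand over the hole, to within about 1–2 mm as far as I could measure. I did not expect this, since the task suggested the hole would lie to one side of the start.
- **Height check:** A light touch of about 6 N on the knob put its top at 107.5 mm. That puts the collar underside at about 73.5 mm, against 73 mm for the bush top and 91 mm if the pin were on plain bar. The knob's position in the wrist, scene and side pictures agreed with this to within 2–4 mm.
- **Left alone:** The last scene picture shows the tube rack, canister, amber bottle and blue look-alikes where they were, with the robot clear of everything.
- **Not tested:** I did not push on the tray to prove it is locked, so as not to force it.

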